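# Fetch a fresh filter from behind a sprung flap and lock it onto the vacuum unit

### The job

Hook the case's sprung clear flap open, keep it pushed open with your hand and wrist while you reach in behind it and take out the tall pleated filter, and let the flap shut again. Fit the filter on the vacuum unit: line its lugs up with the slots, push it fully down against the spring, turn it a quarter turn clockwise to the stop and let it rise into its catches, locked and upright, then leave it. Leave the silencer in the case and disturb nothing else on the bench.

Things in the scene. Friction and masses are not known exactly. Their poses are not given: they have to be found in the camera images.
- case: Spares case, fixed: grey steel tray, clear hood (roof, sides, back), 180 deep (x) x 300 wide (y) x 277 high. Origin: centre of underside; +x from its front to its back, z up. Front opening leans back 12 deg, from the sill (x -90, z 128) to the roof's edge (x -58, z 277); a flap shuts it. Filter and silencer lie in bays at y = +65 and -65, either way round. The roof bars a vertical reach.
- opening (a point): Middle of the case's front opening, at case (-78, 0, 186) mm; axes as the case. Both stored parts lean 28 deg from vertical, grip end towards the opening and up; their axis lines cross the opening level with this point, 65 mm to either side. They slide out along their own axis, 7 mm clear of the sill. The filter's foot is 171 mm in from here along its axis.
- flap (a joint): Angle of the clear front flap, rad: 0 = shut (leaning back 12 deg); grows as its top edge swings out of the case front (case -x) and down about the sill; stop at 1.5. A spring shuts it: about 2 N at the top edge at first, 3 to 4 N at 0.8 rad; let go, it shuts by itself. A hand lying along a stored part's axis holds it at roughly 0.5 to 0.8 rad.
- flap_hinge (a point): Middle of the flap's hinge line, at case (-93, 0, 130) mm; the line runs along case y.
- flap_lip (a point): Middle of the flap's top edge, 153 mm from the hinge; panel 4 thick, 288 wide. Here starts an aluminium lip 34 long, bent 45 deg outward from the flap: flap shut, it reaches 19 mm out and 29 mm above this point, which is then 3 mm above the roof's top and 3 mm in front of it. Fingertips put down behind the lip over the roof's front edge can pull it out and down.
- filter: Pleated filter, loose, 0.24 kg, 131 long. Origin: centre of its foot; z: its axis, to the grip. Black neck 40 dia, foot tapered to 30, z 0-30, two lugs z 9-15 along +x and -x to radius 28, 10 wide; white body 60 dia z 30-95; black wing grip z 95-131, 50 long along x, 12 thick: pinch across y. Half-turn symmetric. In the case its y is level, along the case's y.
- silencer: The other spare, loose: same neck, smooth brass drum 60 dia, 106 long in all, round knob instead of a wing grip. Origin: centre of its foot, z its axis. It stays in the case.
- vac: Vacuum unit, fixed: steel skid 315 x 150 x 12, aluminium filter head 100 high over the origin, blue motor (to 145 high) behind it, x = 80 to 230. Origin: underside, below the filter head's axis; z up.
- socket (a point): Centre of the bayonet socket, on top of the square 96 mm flange, 100 above the bench; axes as vac. Bore 45 dia; two slots 16 wide, to radius 31, along +y and -y, flange 12 thick. Foot 28 to 30 mm below this point (body then on the flange): lugs free under it; turn 90 deg clockwise seen from above (only way) to a stop. Then lugs lie along +x, -x under 4 mm deep catches.
- seal_plate (a joint): Travel of the sprung plate in the socket, m: 0 = up, 14 mm below the flange top; grows as it is pushed down. 5 N starts it, 15 N at 0.016 (filter fully down). It lifts the turned filter into its catches when let go: plate at 0.009, filter's foot 23 mm below the flange top.
- used_filter: Old filter lying on its side, grey and dusty, same shape as the new one. Origin: on the bench under its middle, its length along x. A bystander.
- tape_roll: Roll of tape lying flat, 100 dia, 24 high. Origin: underside centre. A bystander.
- wood_block: Wooden block 60 x 150 x 40. Origin: underside centre. A bystander.
- applicator: White plastic film applicator, 70 x 100, 13 high. Origin: underside centre. A bystander.
- plates: Stack of sign plates 110 x 110 x 24. Origin: underside centre. A bystander.
- spray_can: Standing can, 64 dia, 170 high. Origin: underside centre. A bystander.
- brush: Brush lying flat, 200 long. A bystander.

How it is judged:
By the outcome, as a careful person would: the job done as asked, in the order asked, and still so for the second after the job is handed in, with the robot touching nothing.
It also fails if it takes over 58 s, if anything falls off the work surface, if the arm or the gripper's body presses on something with over 40 N, if the wrist force passes 120 N, or if a joint passes its speed limit or range.

### The arm

A 6-joint arm with a two-finger parallel gripper is mounted at the origin on the work surface. World frame = base frame: x ahead of the robot, y to its left, z up, the work surface at z = 0. Lengths are in m, angles in degrees, forces in N, time in s.
With the tool pointing down it reaches from about 0.375 to 0.75 m from the base axis. Payload 9 kg.
Tool frame: the origin (TCP) lies where the fingers leave the gripper's body, on its centre line; the fingertips stand 73 mm ahead of it and the grasp point (between the pads) lies 54 mm ahead of it (robot.tip_reach is the distance from the TCP to the fingertips, in m); z points along the fingers, y is the direction in which the jaws open and shut (so a half turn about z gives the same grasp; the last joint's range is limited). The gripper opens to 85 mm and grips with 20 to 120 N. Pads are 22 mm wide; open, the fingers measure 114 mm over their backs; the gripper's body (76 mm by 85 mm) begins 54 mm behind the grasp point. The pads swing forward as they close: fully open they stand 13 mm farther back than shut.
Start: joints at [-84.666, 5.964, 5.575, 89.605, 0, 77.527], TCP at [0.184, -0.571, 0.304] pointing down, gripper open.
Joint ranges: [-171.21, 171.21], [-48.23, 106.86], [-62.78, 66.21], [-105.2, 120.99], [-86.42, 89.51], [-180, 180]. Speed limits (degrees/s): [127.2, 127.2, 147.25, 180, 180, 180].

### API

Orientations are given as [roll, pitch, yaw] about the fixed x, y, z axes, in that order (R = Rz(yaw) Ry(pitch) Rx(roll)).
In Python, from plant import robot gives the robot as it stands. Calls block until the motion is done:
- robot.move_pose(position, orientation): joint-space move of the TCP to a pose.
- robot.line_to(position, vel=0.15, rotation=None, guard=None): straight line of the TCP; rotation=None keeps the orientation; vel is the mean speed in m/s. With guard (N) it stops when the force on the tool has changed by that much, and returns True; else False.
- robot.goto_joints(angles): joint-space move.
- robot.set_gripper(opening): finger opening in m; the grip force is fixed at half the most; returns when the fingers have stopped.
- robot.pause(seconds).
- robot.ik(position, orientation): joint angles nearest the present ones, or None.
- robot.observe(): the state.
- robot.grab_frame(name): name is "side" or "top" or "wrist"; returns the picture (480x640x3 uint8, blue, green, red); there is no depth.
- robot.get_calibration(name): a dict with "vertical_fov" (degrees; the focal length in pixels is half the picture's height over the tangent of half this angle, whatever the lens; pixels are square), "cx", "cy" (the principal point, pixels), "rvec" (rotation vector, rad) and "tvec" (3), from world to camera coordinates, as OpenCV has them. Camera axes: x right, y down, z forward; pixel columns grow to the right and rows downward; lengths in m; the calibration is good to about 2 mm. A picture is of the moment at which its call begins: read the wrist's pose just before it. get_calibration takes no time and is no camera call; for the wrist camera it gives the pose at the moment of the call.
A pose or a line that the arm cannot do raises robot.IKError and nothing moves.
- robot.job_done(): hands the job in, once; it reports no verdict.
The state is a dict: "time": time; "q": joint angles; "qvel": joint speeds; "joint_torque": joint torques, N m; "tool_pos": TCP position; "tcp_rot": TCP orientation; "ft_force": force on the tool from outside, world axes, zero at the start; "torque": the same for the moment, N m; "gripper_width": finger opening in m.
Only numpy, scipy, OpenCV 4.12 (cv2) and the standard library are available. Lean on these libraries where they do the work, as an engineer would, in place of code of your own. Each camera call takes 0.05 s, during which the arm holds its last target.

## Working session

There is one attempt and no reset: what is moved stays moved. The work goes in short steps, each a Python script; the robot and the scene stay as the last script left them, time stands still between calls to the robot, and variables do not carry over. Pictures are saved under pics/ and viewed, and the job is handed in when it is done.

```bash
ls; mkdir -p pics
python3 - <<'E'
from plant import robot
import cv2
for n in("side","top","wrist"):
    c=robot.get_calibration(n); print(n,c)
    cv2.imwrite(f"pics/{n}0.png",robot.grab_frame(n))
print(robot.observe())
E
```

```text
pics
side {'vertical_fov': 42.66749590401128, 'cx': 317.5345369414125, 'cy': 231.45967030898035, 'rvec': array([ 1.39951974, -2.60509681,  0.43222734]), 'tvec': array([0.3413286 , 0.48847171, 1.44026974])}
top {'vertical_fov': 51.229460560917815, 'cx': 320.11965116237724, 'cy': 238.02867376952608, 'rvec': array([ 2.14855312, -2.19326701,  0.1116153 ]), 'tvec': array([0.03886276, 0.61190433, 1.57388307])}
wrist {'vertical_fov': 70.52636154291103, 'cx': 320.65299714143595, 'cy': 240.3466193568866, 'rvec': array([-2.32220494,  1.6926753 ,  0.27173827]), 'tvec': array([-0.59930702, -0.04104913,  0.37894246])}
{'time': 0.15, 'q': array([-8.46672198e+01,  5.99024755e+00,  5.53895744e+00,  8.96036744e+01,
        4.21540206e-04,  7.75268572e+01]), 'qvel': array([ 0.04451731, -0.04165697,  0.07418396,  0.00360572, -0.01109441,
       -0.01581607]), 'joint_torque': array([ 2.86838265e-03, -5.57369542e+01,  5.03998089e+01,  1.28389793e-02,
       -2.74662007e-04,  1.54985588e-05]), 'tool_pos': array([ 0.18347266, -0.57108556,  0.30332212]), 'tcp_rot': array([-1.79946424e+02, -1.22829334e-02,  1.78059170e+01]), 'ft_force': array([-0.99349715, -0.52850767,  0.03422   ]), 'torque': array([ 0.0292212 ,  0.02571732, -0.03965692]), 'gripper_width': 0.0853782206945144}
```

View pics/side0.png

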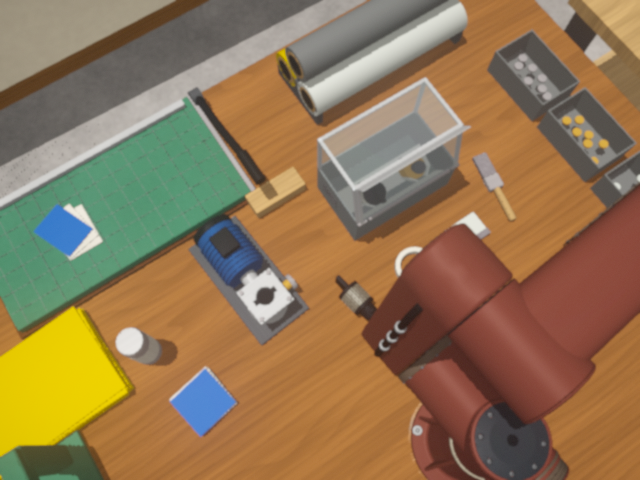

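View pics/top0.png

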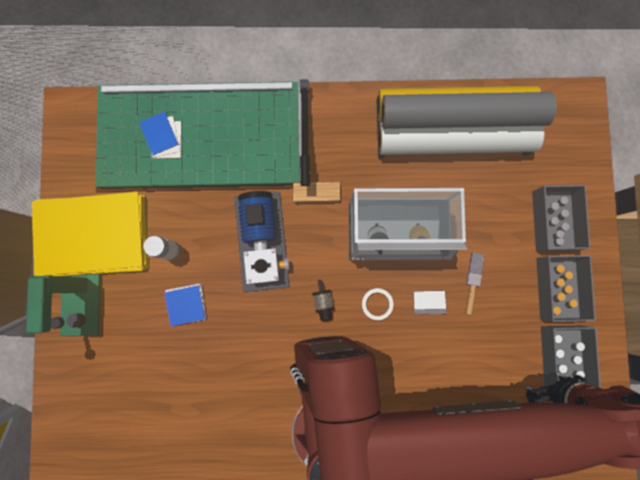

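View pics/wrist0.png

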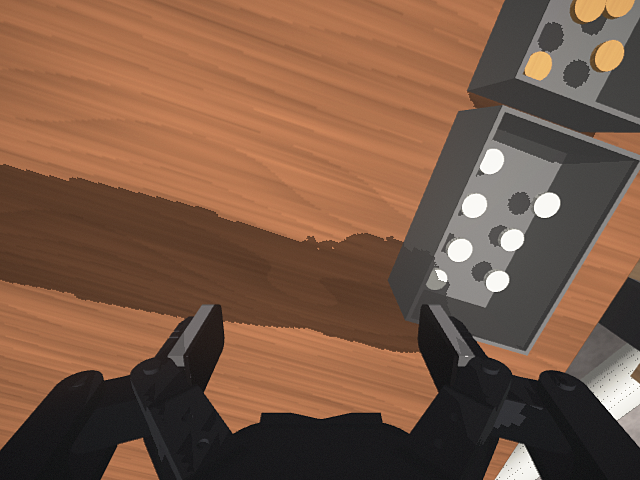

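Run:
```python
import cv2
s=cv2.imread("pics/side0.png");t=cv2.imread("pics/top0.png")
def crop(im,x0,y0,w,h,k,n):
    cv2.imwrite(n,cv2.resize(im[y0:y0+h,x0:x0+w],None,fx=k,fy=k,interpolation=cv2.INTER_CUBIC))
crop(s,310,70,160,170,3.5,"pics/s_case.png")
crop(t,340,180,135,90,5.5,"pics/t_case.png")
crop(s,185,210,125,140,4,"pics/s_vac.png")
crop(t,230,185,70,115,5,"pics/t_vac.png")
```

```text
(no output)
```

View pics/s_case.png

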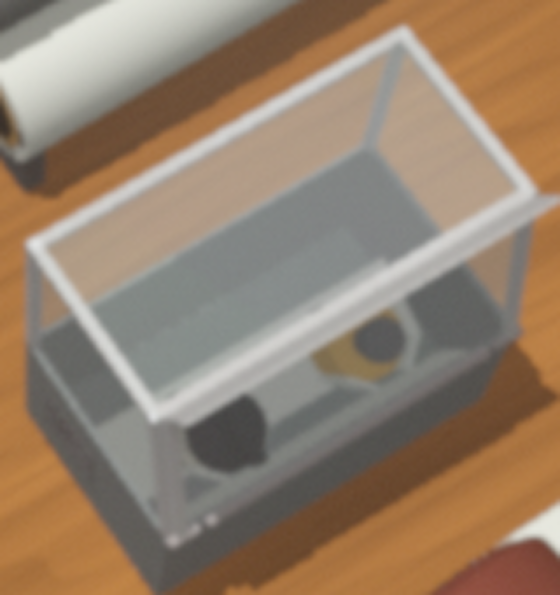

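View pics/t_case.png

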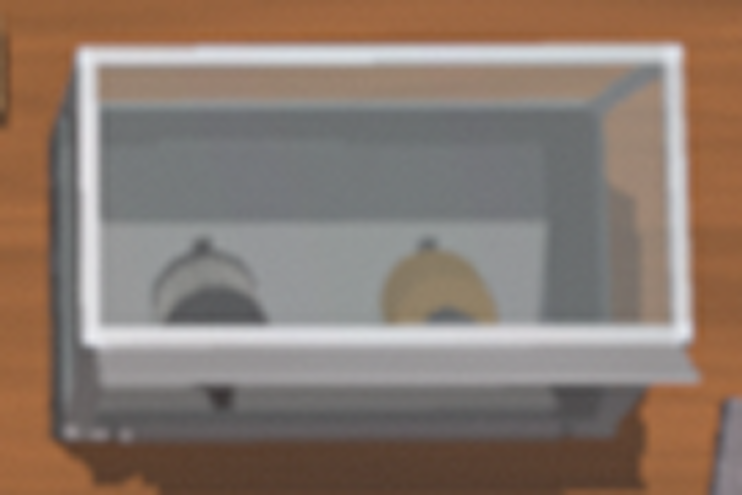

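View pics/s_vac.png

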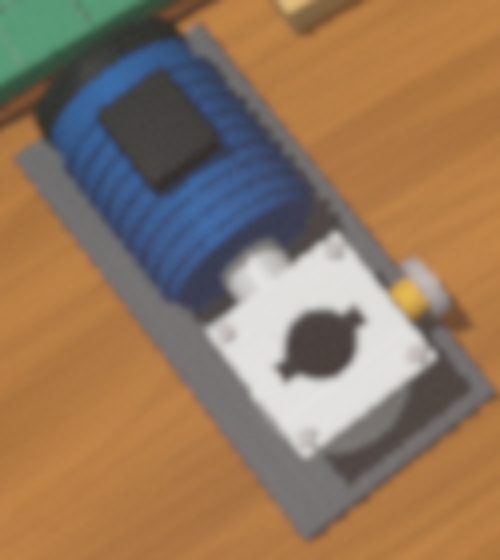

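View pics/t_vac.png

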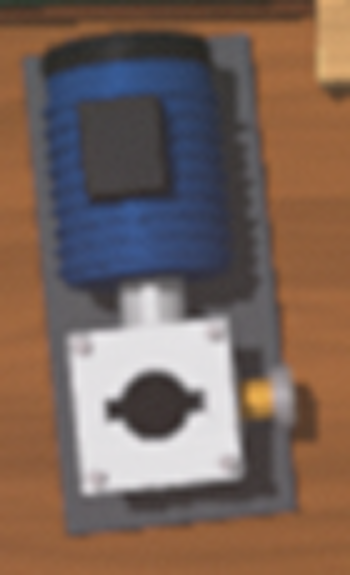

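```bash
cat > h.py <<'E'
import numpy as np,cv2
from scipy.optimize import least_squares
from scipy.spatial.transform import Rotation as Rn
def K(c):
    f=240/np.tan(np.radians(c["vertical_fov"]/2)); return np.array([[f,0,c["cx"]],[0,f,c["cy"]],[0,0,1.]])
def proj(c,P): return cv2.projectPoints(np.asarray(P,float).reshape(-1,3),c["rvec"],c["tvec"],K(c),None)[0].reshape(-1,2)
def T(p,P):
    P=np.asarray(P,float); a=np.radians(p[2]); R=np.array([[np.cos(a),-np.sin(a),0],[np.sin(a),np.cos(a),0],[0,0,1]])
    return P@R.T+np.array([p[0],p[1],0])
def unc(uv,x0,y0,k): return (np.asarray(uv,float)+.5)/k-.5+np.array([x0,y0])
E
cat > fit.py <<'E'
from h import *
from plant import robot
ct=robot.get_calibration("top");cs=robot.get_calibration("side")
def fit(obs,p0):
    def r(p): return np.concatenate([(proj(c,T(p,P))-uv).ravel() for c,P,uv in obs])
    s=least_squares(r,p0,loss="soft_l1"); print(s.x); 
    for c,P,uv in obs: print((proj(c,T(s.x,P))-uv).round(1).tolist())
    return s.x
roof=np.array([[.09,.15,.277],[.09,-.15,.277],[-.058,-.15,.277],[-.058,.15,.277]])
lip=np.array([[-.0802,.144,.3087],[-.0802,-.144,.3087]])
fit([(ct,roof,unc([(77,45),(683,45),(692,345),(85,345)],340,180,5.5)),(ct,lip,unc([(98,385),(700,383)],340,180,5.5)),
 (cs,roof,unc([(25,243),(405,26),(538,188),(157,420)],310,70,3.5)),(cs,[[-.09,.15,0]],unc([(160,592)],310,70,3.5))],[.65,-.1,0])
fl=np.array([[.048,.048,.1],[.048,-.048,.1],[-.048,-.048,.1],[-.048,.048,.1],[0,0,.1],[0,.031,.1],[0,-.031,.1]])
fit([(ct,fl,unc([(65,333),(228,318),(245,478),(82,496),(154,404),(105,409),(204,397)],230,185,5)),
 (cs,fl,unc([(203,322),(338,232),(440,352),(310,462),(323,343),(280,376),(364,313)],185,210,4))],[.5,.2,5])
E
python3 fit.py
```

```text
[ 0.63110757 -0.21766375 -0.85262736]
[[0.6, 0.3], [-0.1, -0.3], [0.1, -1.1], [-0.2, -0.4]]
[[0.7, -0.5], [0.2, -0.7]]
[[0.7, 0.1], [0.2, -0.1], [0.4, 1.1], [-0.5, 0.7]]
[[-0.7, 2.2]]
[0.5252848  0.2094022  5.40819917]
[[0.8, 0.5], [-0.5, -0.1], [-0.6, -0.9], [0.6, -0.8], [0.3, 0.1], [-0.0, 0.2], [0.4, 0.3]]
[[1.4, 2.4], [-0.1, 0.2], [-0.7, 0.9], [-0.7, -1.1], [-0.1, 0.1], [0.2, -0.0], [0.1, -0.5]]
```

```bash
cat >> h.py <<'E'
CASE=np.array([.6311,-.2177,-.853]); VAC=np.array([.5253,.2094,5.41])
def rpy(R): return Rn.from_matrix(R).as_euler("xyz",degrees=True)
def Rof(e): return Rn.from_euler("xyz",e,degrees=True).as_matrix()
S,C=np.sin(np.radians(28)),np.cos(np.radians(28))
aC=np.array([-S,0,C]); nC=np.array([-C,0,-S])
def Rcase(): a=np.radians(CASE[2]); return Rn.from_euler("z",a).as_matrix()
def tcp(ax,off=0,y=.065):  # TCP at axial ax beyond opening, offset outward
    return T(CASE,np.array([-.078,y,.186])+ax*aC+off*nC)
def Rtool(sgn=1,tilt=28):
    t=np.radians(tilt); z=np.array([np.sin(t),0,-np.cos(t)]); y=np.array([0,sgn,0.]); x=np.cross(y,z)
    return Rcase()@np.column_stack([x,y,z])
E
python3 - <<'E'
from h import *
from plant import robot
o=robot.observe(); c=robot.get_calibration("wrist")
Rc=cv2.Rodrigues(c["rvec"])[0]; pc=-Rc.T@c["tvec"]; R=Rof(o["tcp_rot"])
print("cam in tool",R.T@(pc-o["tool_pos"]), "cam axes in tool\n",(R.T@Rc.T).round(2))
for sg in(1,-1):
  for ax,off in((.20,.0),(.2,.03),(.09,.03),(.09,0),(0,0),(.1,0),(.2,0),(.32,0)):
    p=tcp(ax,off); print(sg,ax,off,p.round(3),robot.ik(p,rpy(Rtool(sg))))
for yaw in (0,90,180,-90):
  p=T(VAC,[0,0,.1+.172]); 
  for h in(0,.1): print(yaw,robot.ik(p+[0,0,h],[180,0,VAC[2]+yaw]))
E
```

```text
cam in tool [ 0.07913814 -0.00019593 -0.06900938] cam axes in tool
 [[ 0.   -0.95 -0.31]
 [ 1.    0.    0.  ]
 [-0.   -0.31  0.95]]
1 0.2 0.0 [ 0.46  -0.15   0.363] [-42.71890703 -41.67812445 -30.95086482  79.12524459  18.25944841
 -38.35371325]
1 0.2 0.03 [ 0.434 -0.15   0.349] [-45.72912355 -46.82382286 -35.2480868   80.92996195  19.34454282
 -41.31992683]
1 0.09 0.03 [ 0.485 -0.151  0.251] [-40.19531144 -40.75365658 -42.18846968  66.21226497  17.31486148
 -35.89603203]
1 0.09 0 [ 0.512 -0.151  0.265] [-37.8342502  -35.47987023 -37.50442733  64.9622434   16.40423288
 -33.61976764]
1 0 0 [ 0.554 -0.152  0.186] [-34.58501324 -26.46859824 -39.67930666  52.93461524  15.11171272
 -30.52215034]
1 0.1 0 [ 0.507 -0.151  0.274] [-38.23270751 -36.26236446 -37.07859983  66.27911863  16.55966015
 -34.00238297]
1 0.2 0 [ 0.46  -0.15   0.363] [-42.71890703 -41.67812445 -30.95086482  79.12524459  18.25944841
 -38.35371325]
1 0.32 0 [ 0.404 -0.149  0.469] [-49.64521227 -42.87920428 -19.54658283  94.02798983  20.68288313
 -45.23697376]
-1 0.2 0.0 [ 0.46  -0.15   0.363] [-42.71890703 -41.67812445 -3
[... 775 characters left out ...]
4521227 -42.87920428 -19.54658283  94.02798983  20.68288313
 134.76302624]
0 [   8.48497391   -0.31698671   -4.21151866   86.10546805    0.
 -176.92502609]
0 [   8.48497391    1.48604236    8.04810582   96.56206346    0.
 -176.92502609]
90 [ 8.48497391 -0.31698671 -4.21151866 86.10546805  0.         93.07497391]
90 [ 8.48497391  1.48604236  8.04810582 96.56206346  0.         93.07497391]
180 [ 8.48497391 -0.31698671 -4.21151866 86.10546805  0.          3.07497391]
180 [ 8.48497391  1.48604236  8.04810582 96.56206346  0.          3.07497391]
-90 [  8.48497391  -0.31698671  -4.21151866  86.10546805   0.
 -86.92502609]
-90 [  8.48497391   1.48604236   8.04810582  96.56206346   0.
 -86.92502609]
```

```bash
cat >> h.py <<'E'
def tip2tcp(x,z,tilt,y=.065):  # tip centre in case coords -> world TCP
    t=np.radians(tilt); return T(CASE,np.array([x-.073*np.sin(t),y,z+.073*np.cos(t)]))
def arc(th,tilt,down=.010,half=.011):
    L=th-np.radians(12); B=np.array([-.093-.153*np.sin(L),.130+.153*np.cos(L)])
    t=np.radians(tilt); a=np.array([-np.sin(t),np.cos(t)]); n=np.array([-np.cos(t),-np.sin(t)])
    return B-down*a-half*n
E
python3 - <<'E'
from h import *
from plant import robot
print(robot.tip_reach)
for tilt in (28,20,12):
  print("tilt",tilt)
  for nm,(x,z) in dict(pre=(-.042-.06*np.sin(np.radians(tilt)),.29+.06*np.cos(np.radians(tilt))),hook=(-.042,.290),a1=(-.075,.29),a25=arc(.25,tilt),a5=arc(.5,tilt),a65=arc(.65,tilt),a8=arc(.8,tilt),a95=arc(.95,tilt)).items():
    p=tip2tcp(x,z,tilt); q=robot.ik(p,rpy(Rtool(1,tilt)))
    d=p-tcp(0,0); n=Rcase()@nC;a=Rcase()@aC
    print(nm,np.round([x,z],3),"ax,off",round(d@a,3),round(d@n,3),None if q is None else q.round(1))
c=robot.get_calibration("wrist");o=robot.observe();R=Rof(o["tcp_rot"])
for zz in(.06,.073):
  print(zz,proj(c,[o["tool_pos"]+R@[sx*.011,sy*.0425,zz] for sx in(1,-1) for sy in(1,-1)]).round().tolist())
E
```

```text
0.0726
tilt 28
pre [-0.07   0.343] ax,off 0.208 -0.081 [-36.6 -28.7 -18.   77.3  15.9 -32.4]
hook [-0.042  0.29 ] ax,off 0.148 -0.081 [-34.5 -26.  -21.8  70.3  15.1 -30.4]
a1 [-0.075  0.29 ] ax,off 0.163 -0.051 [-36.9 -31.6 -25.6  72.7  16.1 -32.8]
a25 [-0.085  0.279] ax,off 0.158 -0.038 [-37.7 -33.6 -28.1  72.4  16.4 -33.5]
a5 [-0.122  0.273] ax,off 0.171 -0.002 [-41.2 -40.3 -32.9  75.3  17.7 -36.8]
a65 [-0.144  0.265] ax,off 0.173 0.021 [-43.4 -44.3 -36.   76.9  18.5 -39. ]
a8 [-0.164  0.253] ax,off 0.173 0.044 None
a95 [-0.182  0.239] ax,off 0.169 0.067 None
tilt 20
pre [-0.063  0.346] ax,off 0.207 -0.099 [-33.2 -17.5  -6.9  83.6  10.6 -30.8]
hook [-0.042  0.29 ] ax,off 0.147 -0.091 [-32.  -16.3 -11.8  77.1  10.2 -29.5]
a1 [-0.075  0.29 ] ax,off 0.163 -0.062 [-34.1 -21.7 -16.1  78.6  10.8 -31.6]
a25 [-0.085  0.277] ax,off 0.156 -0.046 [-34.8 -23.8 -19.   77.9  11.  -32.3]
a5 [-0.123  0.271] ax,off 0.168 -0.01 [-37.7 -30.2 -24.3  79.7  11.8 -35.2]
a65 [-0.144  0.263] ax,off 0.171 0.013 [-39.6 -34.1 -27.8  80.5  12.4 -37. ]
a8 [-0.164  0.251] ax,off 0.171 0.035 [-41.5 -38.  -31.4  8
[... 160 characters left out ...]
  90.6   5.9 -28.9]
hook [-0.042  0.29 ] ax,off 0.145 -0.101 [-29.7  -6.4  -1.5  84.3   5.8 -28.3]
a1 [-0.075  0.29 ] ax,off 0.161 -0.072 [-31.5 -11.8  -6.4  85.    6.1 -30.1]
a25 [-0.086  0.275] ax,off 0.153 -0.055 [-32.2 -14.1  -9.9  83.9   6.2 -30.8]
a5 [-0.124  0.269] ax,off 0.165 -0.019 [-34.6 -20.4 -15.7  84.7   6.6 -33.2]
a65 [-0.145  0.261] ax,off 0.168 0.004 [-36.2 -24.2 -19.5  84.9   6.9 -34.8]
a8 [-0.165  0.25 ] ax,off 0.167 0.027 [-37.8 -27.9 -23.4  84.9   7.2 -36.4]
a95 [-0.183  0.235] ax,off 0.163 0.05 [-39.4 -31.5 -27.3  84.7   7.4 -37.9]
0.06 [[421.0, 298.0], [221.0, 298.0], [417.0, 343.0], [225.0, 343.0]]
0.073 [[413.0, 285.0], [229.0, 285.0], [409.0, 326.0], [233.0, 326.0]]
```

Run:
```python
from h import *
from plant import robot
p=tip2tcp(-.16,.41,20); R=rpy(Rtool(1,20)); print(p,robot.ik(p,R))
robot.set_gripper(.045)
robot.move_pose(p,R)
o=robot.observe(); print(o["time"],o["tool_pos"],o["tcp_rot"],o["gripper_width"],o["ft_force"])
c=robot.get_calibration("wrist"); im=robot.grab_frame("wrist"); cv2.imwrite("pics/w1.png",im)
import pickle; pickle.dump((c,o),open("w1.pkl","wb"))
roof=np.array([[-.058,-.15,.277],[-.058,.15,.277]]); lip=np.array([[-.0802,.144,.3087],[-.0802,-.144,.3087],[-.061,.144,.280],[-.061,-.144,.280]])
for P in (roof,lip): print(proj(c,T(CASE,P)).round(1).tolist())
```

```text
[ 0.44712069 -0.14995357  0.47859756] [-41.0468926  -28.51700576  -7.8903448   95.08945069  12.75201192
 -38.44712047]
2.5667 [ 0.4470963  -0.15040525  0.47822716] [179.96971709  19.96477172 179.05435965] 0.04478520961006003 [-0.42347722 -0.00635311  0.93368777]
[[98.9, 272.9], [409.3, 272.5]]
[[414.1, 279.3], [76.3, 279.7], [404.2, 272.4], [102.3, 272.8]]
```

View pics/w1.png

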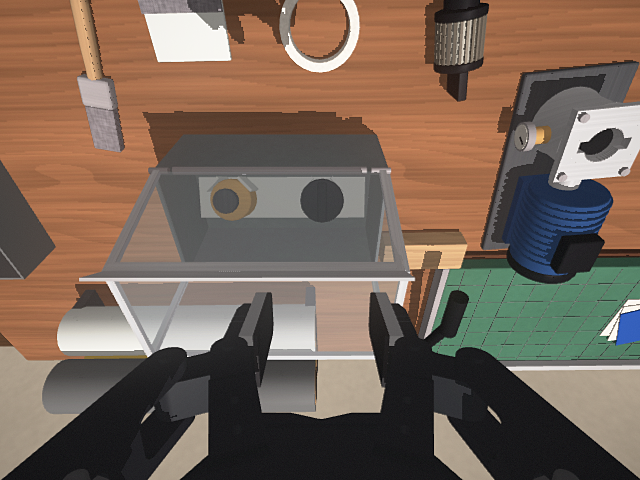

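Run:
```python
from h import *
import pickle
c,o=pickle.load(open("w1.pkl","rb"))
P=lambda z:np.array([-.078,.065,.186])+(z-.171)*aC
print(proj(c,T(CASE,[P(.131),P(.095),P(.131)+.006*np.array([0,1,0]),P(.095)+[0,.03,0],P(.095)-[0,.03,0],P(.131)+.025*nC,P(.131)-.025*nC])).round(1).tolist())
im=cv2.imread("pics/w1.png")[150:260,270:400]
im=cv2.convertScaleAbs(im,alpha=2.5,beta=0)
cv2.imwrite("pics/w1f.png",cv2.resize(im,None,fx=5,fy=5,interpolation=cv2.INTER_CUBIC))
```

```text
[[321.2, 202.4], [321.1, 200.6], [325.9, 202.4], [343.2, 200.6], [299.1, 200.7], [321.1, 182.2], [321.2, 222.1]]
```

View pics/w1f.png

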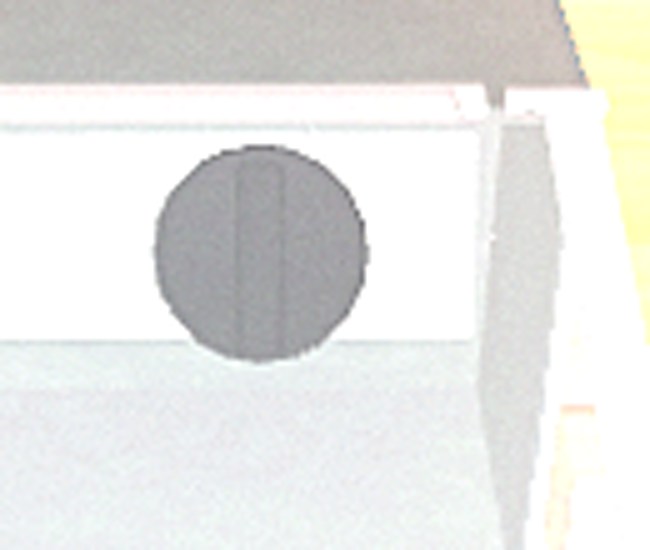

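```bash
cat >> h.py <<'E'
def st(robot,m=""):
    o=robot.observe(); d=o["tool_pos"]-tcp(0,0); Rc=Rcase()
    print(m,"t",round(o["time"],2),"pos",o["tool_pos"].round(4),"ax,off",round(d@(Rc@aC),4),round(d@(Rc@nC),4),"F",o["ft_force"].round(1),"w",round(o["gripper_width"],4)); return o
E
python3 - <<'E'
from h import *
from plant import robot
R=rpy(Rtool(1,20))
t=20
def go(x,z,v=.15,g=25):
    r=robot.line_to(tip2tcp(x,z,t),vel=v,rotation=R,guard=g); st(robot,f"{x:.3f},{z:.3f} g={r}"); return r
go(-.062,.345,.2) or go(-.042,.288,.12) or go(-.078,.288,.15) or go(*arc(.25,t,.014),.1) or go(*arc(.4,t,.014),.15)
c=robot.get_calibration("wrist"); cv2.imwrite("pics/w2.png",robot.grab_frame("wrist"))
E
```

```text
-0.062,0.345 g=False t 3.36 pos [ 0.5448 -0.1515  0.4142] ax,off 0.2058 -0.0989 F [-0.2  0.   0.2] w 0.0453
-0.042,0.288 g=False t 4.01 pos [ 0.565  -0.1518  0.3576] ax,off 0.1463 -0.0902 F [-0.  -0.4  0.5] w 0.045
-0.078,0.288 g=False t 4.4 pos [ 0.5299 -0.1515  0.3592] ax,off 0.1642 -0.06 F [2.4 2.  8.7] w 0.045
-0.084,0.273 g=False t 4.71 pos [ 0.5237 -0.1513  0.343 ] ax,off 0.1529 -0.0469 F [ 1.5 -0.6  3.1] w 0.0448
-0.107,0.271 g=False t 5.01 pos [ 0.5006 -0.1508  0.3398] ax,off 0.1609 -0.025 F [3.3 1.8 1.8] w 0.045
```

View pics/w2.png

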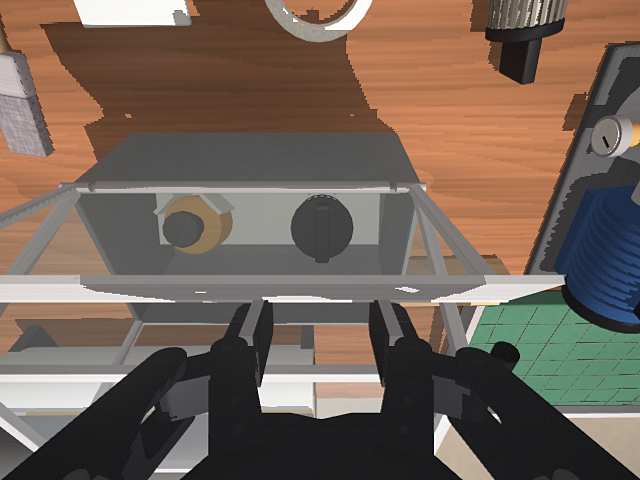

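Run:
```python
from h import *
from plant import robot
R=rpy(Rtool(1,20)); t=20
def go(x,z,v=.15,g=25):
    r=robot.line_to(tip2tcp(x,z,t),vel=v,rotation=R,guard=g); st(robot,f"{x:.3f},{z:.3f} g={r}"); return r
def ga(ax,off,v=.12,g=25,tilt=28):
    r=robot.line_to(tcp(ax,off),vel=v,rotation=rpy(Rtool(1,tilt)),guard=g); st(robot,f"ax{ax} off{off} g={r}"); return r
go(*arc(.6,t,.016)) or go(*arc(.75,t,.018)) or go(*arc(.87,t,.02)) or ga(.12,.030) or ga(.095,.028)
cv2.imwrite("pics/w3.png",robot.grab_frame("wrist")); cv2.imwrite("pics/s3.png",robot.grab_frame("side"))
```

```text
-0.135,0.260 g=False t 5.41 pos [ 0.4722 -0.1503  0.3288] ax,off 0.1645 0.0053 F [ 2.8  1.6 -0.8] w 0.0448
-0.155,0.248 g=False t 5.72 pos [ 0.4525 -0.15    0.3169] ax,off 0.1632 0.0283 F [3.5 0.5 0.5] w 0.0453
-0.170,0.236 g=False t 5.99 pos [ 0.4379 -0.1498  0.3047] ax,off 0.1593 0.0468 F [3.1 1.8 0.8] w 0.0452
ax0.12 off0.03 g=False t 6.5 pos [ 0.4713 -0.1503  0.2783] ax,off 0.1204 0.0298 F [ 3.4 -0.3  0.6] w 0.0448
ax0.095 off0.028 g=False t 6.86 pos [ 0.4846 -0.1503  0.2567] ax,off 0.0951 0.0282 F [ 3.3 -0.1  0.3] w 0.045
```

View pics/w3.png

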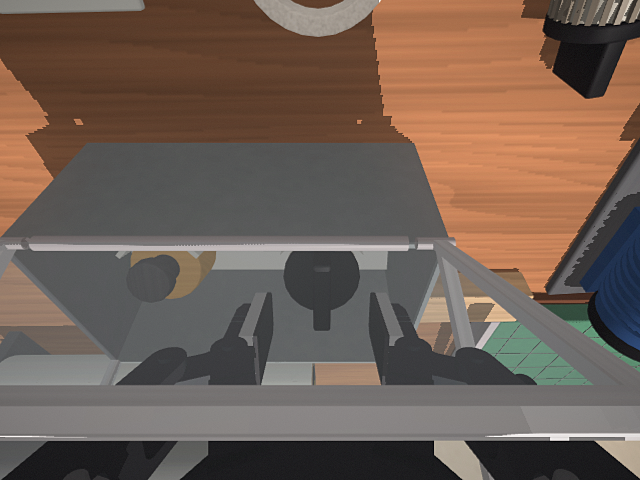

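View pics/s3.png

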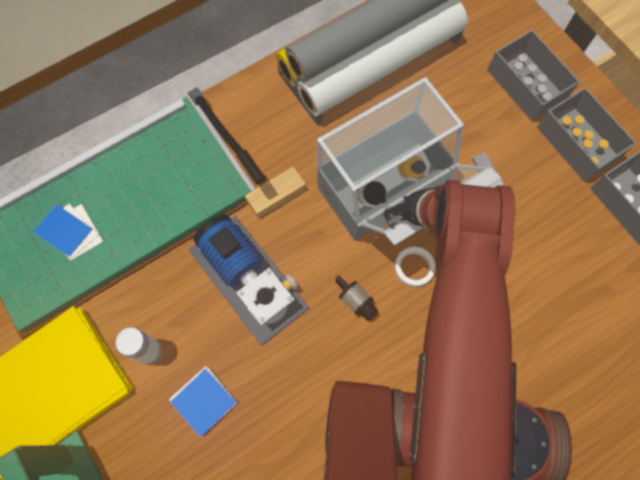

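Run:
```python
from h import *
from plant import robot
def ga(ax,off,v=.12,g=20,tilt=28):
    r=robot.line_to(tcp(ax,off),vel=v,rotation=rpy(Rtool(1,tilt)),guard=g); st(robot,f"ax{ax} off{off} g={r}"); return r
r=ga(.085,0) or ga(.03,0) or ga(.005,0,.08,12)
cv2.imwrite("pics/w4.png",robot.grab_frame("wrist"))
```

```text
ax0.085 off0 g=False t 7.36 pos [ 0.5143 -0.1511  0.2617] ax,off 0.0855 -0.0004 F [1.8 0.9 2.1] w 0.045
ax0.03 off0 g=False t 7.97 pos [ 0.5397 -0.1512  0.2125] ax,off 0.0302 0.0002 F [3.3 0.3 0.8] w 0.0452
ax0.005 off0 g=False t 8.43 pos [ 0.5517 -0.1514  0.1904] ax,off 0.005 0.0001 F [ 4.9 -0.9  0.5] w 0.0448
```

View pics/w4.png

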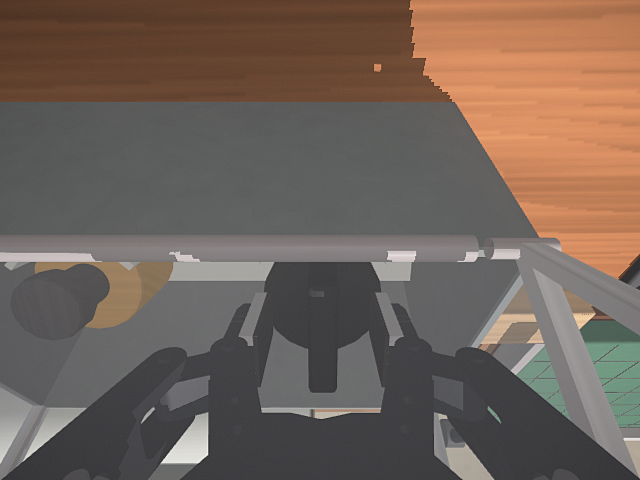

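Run:
```python
from h import *
from plant import robot
def ga(ax,off,v=.12,g=25,tilt=28):
    r=robot.line_to(tcp(ax,off),vel=v,rotation=rpy(Rtool(1,tilt)),guard=g); st(robot,f"ax{ax} off{off} g={r}"); return r
robot.set_gripper(0.0); st(robot,"grip")
cv2.imwrite("pics/w5.png",robot.grab_frame("wrist"))
r=ga(.035,0,.08,20)
cv2.imwrite("pics/w6.png",robot.grab_frame("wrist"))
```

```text
grip t 8.87 pos [ 0.5519 -0.1513  0.1911] ax,off 0.0055 -0.0005 F [1.2 2.9 5.5] w 0.0107
ax0.035 off0 g=True t 9.14 pos [ 0.5493 -0.1511  0.1957] ax,off 0.0108 -0.0004 F [1.9 0.7 1.6] w 0.0108
```

View pics/w6.png

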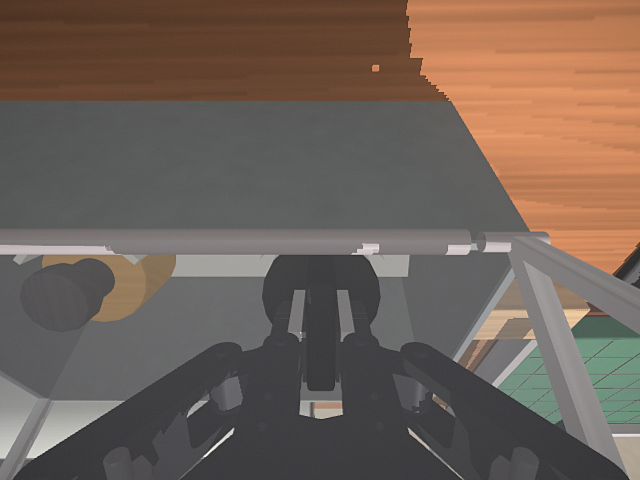

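Run:
```python
from h import *
from plant import robot
def ga(ax,off,v=.12,g=25,tilt=28):
    r=robot.line_to(tcp(ax,off),vel=v,rotation=rpy(Rtool(1,tilt)),guard=g); st(robot,f"ax{ax} off{off} g={r}"); return r
r=ga(.02,0,.05,25)
if not r: r=ga(.05,0,.07,25)
cv2.imwrite("pics/w7.png",robot.grab_frame("wrist"))
a=cv2.imread("pics/w5.png")[230:480,150:500];b=cv2.imread("pics/w7.png")[230:480,150:500]
cv2.imwrite("pics/w57.png",np.hstack([a,b]))
```

```text
ax0.02 off0 g=False t 9.55 pos [ 0.5449 -0.1511  0.2038] ax,off 0.0201 -0.0002 F [3.1 3.9 4.2] w 0.0106
ax0.05 off0 g=False t 10.12 pos [ 0.5307 -0.151   0.2301] ax,off 0.0499 -0.0 F [4.3 2.7 3.2] w 0.0104
```

View pics/w57.png

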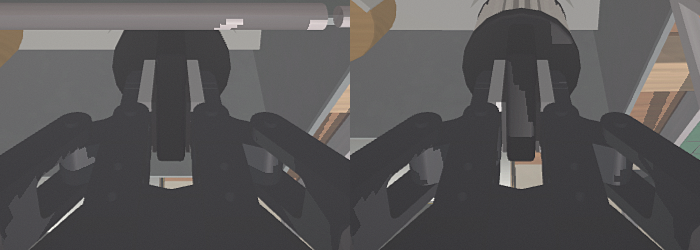

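Run:
```python
from h import *
from plant import robot
def ga(ax,off,v=.12,g=25,tilt=28):
    r=robot.line_to(tcp(ax,off),vel=v,rotation=rpy(Rtool(1,tilt)),guard=g); st(robot,f"ax{ax} off{off} g={r}"); return r
r=ga(.10,0,.12) or ga(.145,0,.12)
cv2.imwrite("pics/w8.png",robot.grab_frame("wrist"));cv2.imwrite("pics/s8.png",robot.grab_frame("side"))
```

```text
ax0.1 off0 g=False t 10.74 pos [ 0.5073 -0.1512  0.2739] ax,off 0.0996 -0.0 F [ 4.3 -0.4  1.2] w 0.0109
ax0.145 off0 g=False t 11.27 pos [ 0.4863 -0.1507  0.3134] ax,off 0.1444 0.0001 F [ 3.1 -0.8  1.7] w 0.011
```

View pics/w8.png

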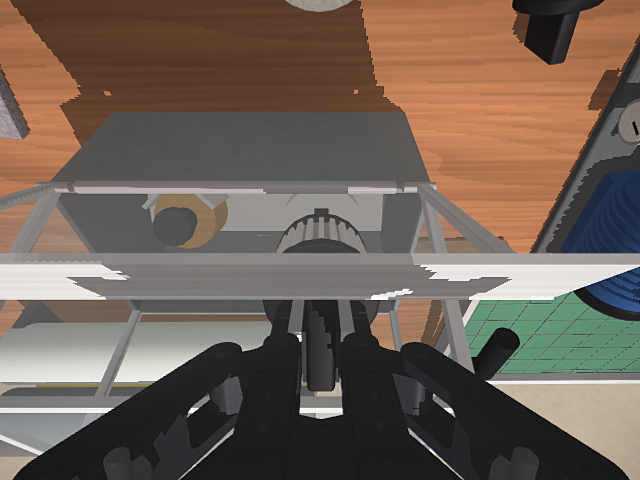

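View pics/s8.png

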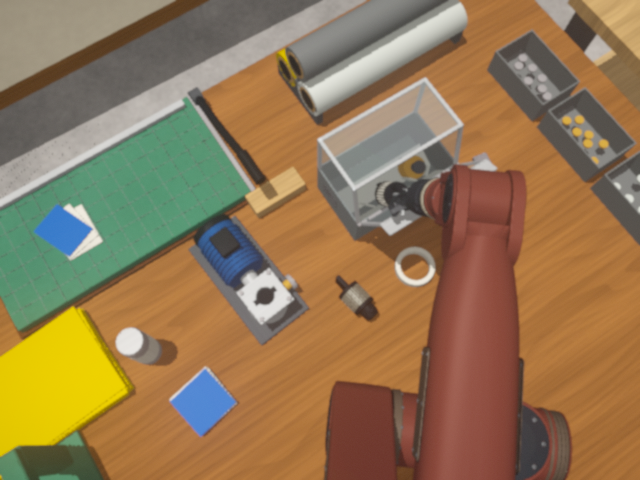

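Run:
```python
from h import *
from plant import robot
def ga(ax,off,v=.12,g=20,tilt=28):
    r=robot.line_to(tcp(ax,off),vel=v,rotation=rpy(Rtool(1,tilt)),guard=g); st(robot,f"ax{ax} off{off} g={r}"); return r
r=ga(.20,0,.13) or ga(.26,0,.13) or ga(.33,0,.15)
cv2.imwrite("pics/w9.png",robot.grab_frame("wrist"));cv2.imwrite("pics/s9.png",robot.grab_frame("side"))
```

```text
ax0.2 off0 g=False t 11.94 pos [ 0.4603 -0.1503  0.3618] ax,off 0.1992 0.0003 F [ 1.8 -0.9  1.2] w 0.0109
ax0.26 off0 g=False t 12.55 pos [ 0.4323 -0.1499  0.4151] ax,off 0.2595 0.0 F [ 1.  -0.4  2.8] w 0.0112
ax0.33 off0 g=False t 13.17 pos [ 0.3993 -0.1494  0.476 ] ax,off 0.3287 0.0006 F [-0.3  0.5 -3.8] w 0.011
```

View pics/w9.png

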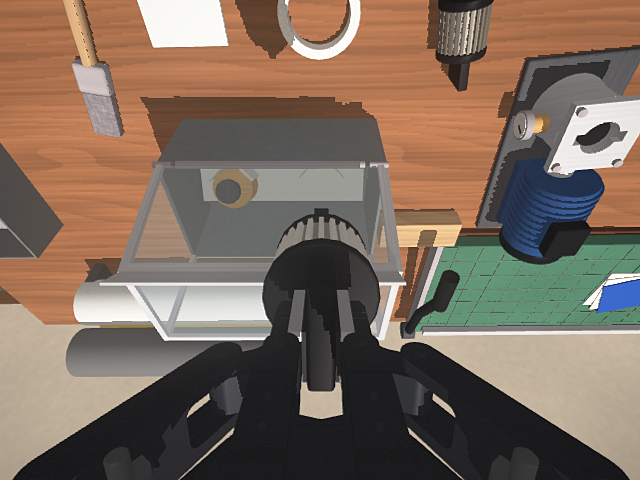

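View pics/s9.png

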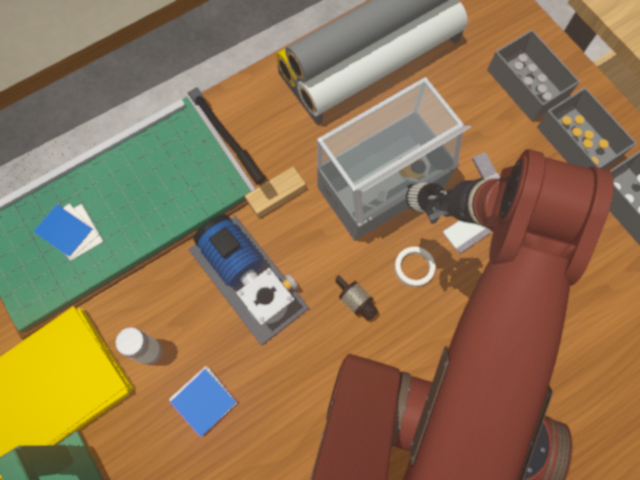

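```bash
cat >> h.py <<'E'
def ptool(c,o,P): 
    R=Rof(o["tcp_rot"]); return proj(c,np.asarray(P)@R.T+o["tool_pos"])
E
python3 - <<'E'
from h import *
from plant import robot
c=robot.get_calibration("wrist");o=robot.observe()
th=np.linspace(0,2*np.pi,60)
im=cv2.imread("pics/w9.png")
F=.176
for z,r in((.095,.03),(.030,.03),(.0,.015)):
    q=ptool(c,o,np.c_[r*np.cos(th),r*np.sin(th),np.full(60,F-z)])
    cv2.polylines(im,[np.round(q*8).astype(int).reshape(-1,1,2)],True,(0,0,255),1,cv2.LINE_AA,3)
g=[[s*.025,t*.006,F-z] for z in(.131,) for s,t in((1,1),(1,-1),(-1,-1),(-1,1))]
cv2.polylines(im,[np.round(ptool(c,o,g)*8).astype(int).reshape(-1,1,2)],True,(0,255,0),1,cv2.LINE_AA,3)
l=[[.028,t*.005,F-z] for z,t in((.009,1),(.009,-1),(.015,-1),(.015,1))]
cv2.polylines(im,[np.round(ptool(c,o,l)*8).astype(int).reshape(-1,1,2)],True,(255,255,0),1,cv2.LINE_AA,3)
cv2.imwrite("pics/w9o.png",cv2.resize(im[190:420,240:400],None,fx=2.6,fy=2.6,interpolation=cv2.INTER_CUBIC))
E
```

```text
(no output)
```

View pics/w9o.png

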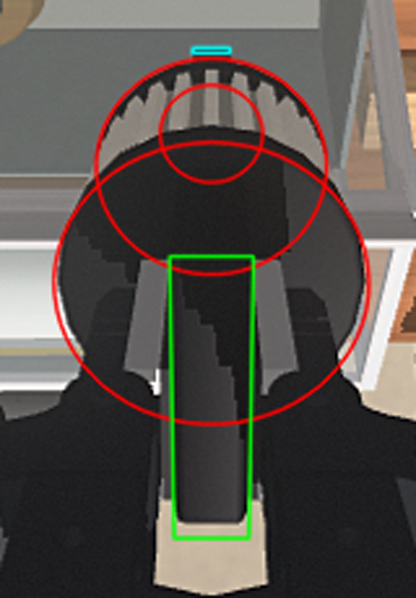

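Run:
```python
from h import *
im=cv2.imread("pics/w9.png")[195:400,245:395]
im=cv2.LUT(im,np.array([255*(i/255)**.45 for i in range(256)]).astype(np.uint8))
cv2.imwrite("pics/w9r.png",cv2.resize(im,None,fx=2.9*1,fy=2.9,interpolation=cv2.INTER_CUBIC))
```

```text
(no output)
```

View pics/w9r.png

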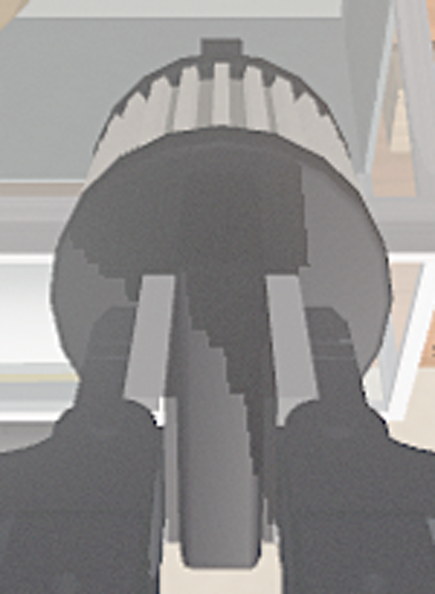

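Run:
```python
from h import *
from plant import robot
c=robot.get_calibration("wrist");o=robot.observe()
th=np.linspace(0,2*np.pi,721)
def tr(p,P):
    F,dx,dy,t,s=p  # filter coords (x,y flipped) -> tool
    P=np.asarray(P,float); Q=np.c_[P[:,0],-P[:,1],-P[:,2]+.113]  # about grip centre
    R=Rn.from_euler("xy",[s,t],degrees=True).as_matrix()
    return Q@R.T+[dx,dy,F-.113]
def pr(p,P): return ptool(c,o,tr(p,P))
ring=lambda z,r:np.c_[r*np.cos(th),r*np.sin(th),np.full(721,z)]
def feats(p):
    a=pr(p,ring(.095,.03)); b=pr(p,ring(.03,.03)); l=pr(p,[[.028,.005,.009],[.028,-.005,.009],[.028,.005,.015],[.028,-.005,.015]]); g=pr(p,[[-.025,.006,.131],[-.025,-.006,.131]])
    return np.array([a[:,0].min(),a[:,0].max(),a[:,1].min(),b[:,1].min(),l[:,1].min(),l[:,0].mean(),g[:,0].mean(),np.ptp(g[:,0]),g[:,1].mean()])
u=lambda x:(x+.5)/2.9-.5
ob=np.array([u(50)+245,u(390)+245,u(127)+195,u(55)+195,u(38)+195,u(221)+245,u(222)+245,82/2.9,u(568)+195])
s=least_squares(lambda p:feats(p)-ob,[.18,0,0,0,0],x_scale=[.01,.01,.01,5,5])
print(s.x,(feats(s.x)-ob).round(1))
```

```text
[ 1.78252505e-01  1.66769808e-03  3.14035680e-06 -1.70423895e+00
  8.09708877e-02] [-1.   1.6  1.4 -1.5  1.2 -0.3 -0.3  0.3 -1. ]
```

Run:
```python
from h import *
from plant import robot
p=T(VAC,[0,0,.1+.178+.06]); e=[180,0,VAC[2]-90]
print(robot.ik(p,e))
robot.move_pose(p,e); robot.pause(.2)
o=st(robot); print(o["tcp_rot"],o["q"].round(1))
cv2.imwrite("pics/w10.png",robot.grab_frame("wrist"));cv2.imwrite("pics/s10.png",robot.grab_frame("side"));cv2.imwrite("pics/t10.png",robot.grab_frame("top"))
s=cv2.imread("pics/s10.png")[150:350,190:390];cv2.imwrite("pics/s10c.png",cv2.resize(s,None,fx=3,fy=3,interpolation=cv2.INTER_CUBIC))
```

```text
[  8.48497391   0.51773763   3.49314373  92.9754061    0.
 -86.92502609]
 t 14.95 pos [0.5256 0.2084 0.3388] ax,off 0.1507 -0.0419 F [-0.2  0.4 -3.3] w 0.0109
[-1.79919622e+02  5.81507205e-03 -8.47151472e+01] [  8.4   0.4   3.5  93.    0.  -86.9]
```

View pics/w10.png

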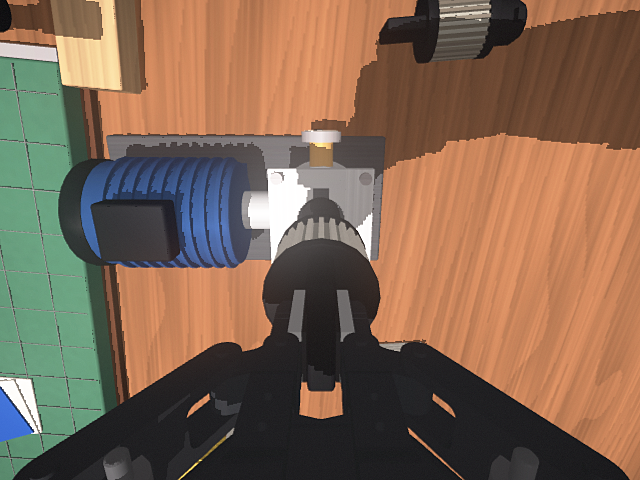

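View pics/s10c.png

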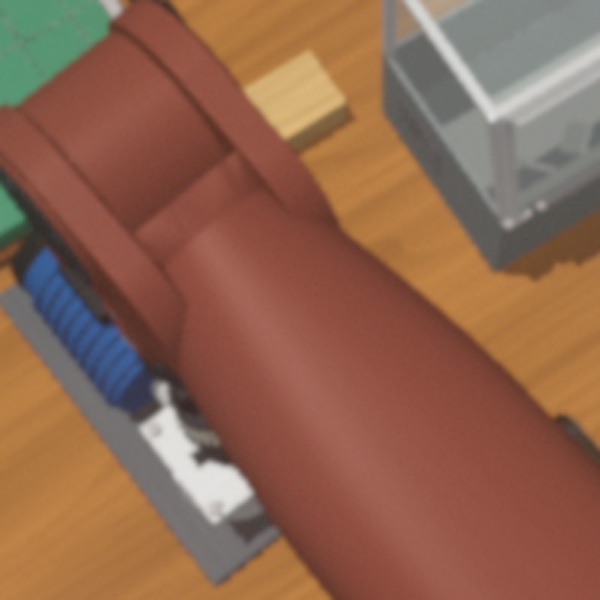

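View pics/t10.png

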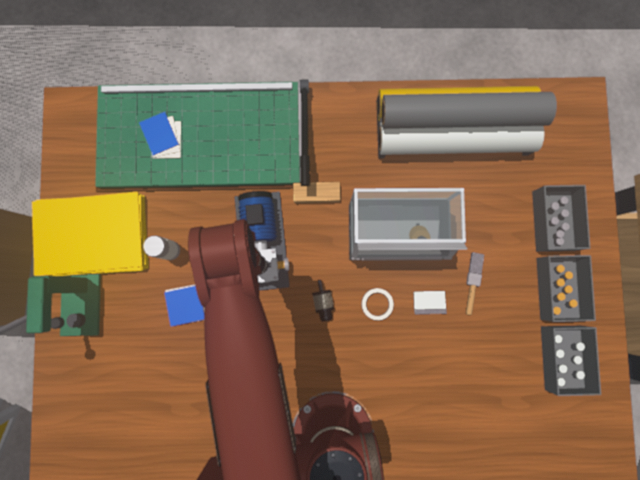

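Run:
```python
from h import *
im=cv2.imread("pics/w10.png")[150:400,250:400]
im=cv2.LUT(im,np.array([255*(i/255)**.5 for i in range(256)]).astype(np.uint8))
big=cv2.resize(im,None,fx=4,fy=4,interpolation=cv2.INTER_CUBIC)
cv2.imwrite("pics/w10a.png",big[:560]); cv2.imwrite("pics/w10b.png",big[440:])
```

```text
(no output)
```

View pics/w10a.png

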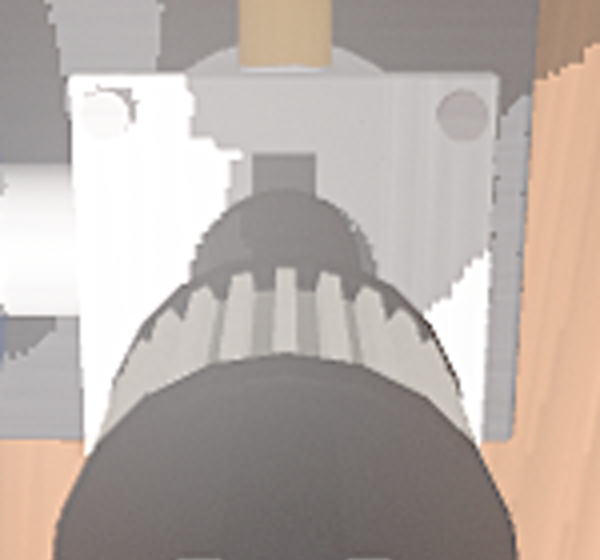

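View pics/w10b.png

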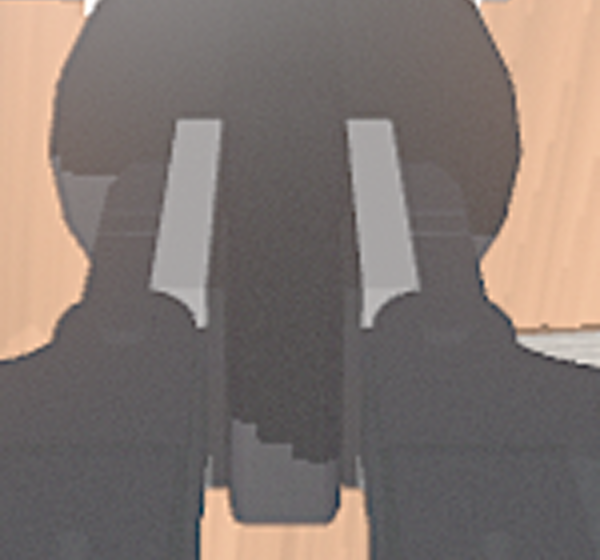

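Run:
```python
from h import *
from plant import robot
c=robot.get_calibration("wrist");o=robot.observe()
u=lambda L:unc(L,250,150,4)
P=np.array([[.048,-.048,.1],[-.048,-.048,.1],[.008,-.031,.1],[-.008,-.031,.1],[0,-.0225,.1]])
uv=u([(70,75),(497,75),(252,153),(317,153),(285,190)])
s=least_squares(lambda p:(proj(c,T(p,P))-uv).ravel(),VAC,x_scale=[.01,.01,1]); print("vac",s.x,s.fun.round(1))
th=np.linspace(0,2*np.pi,721)
def tr(p,P):
    F,dx,dy,t,r=p
    P=np.asarray(P,float); Q=np.c_[P[:,0],-P[:,1],-P[:,2]+.113]
    return Q@Rn.from_euler("xy",[r,t],degrees=True).as_matrix().T+[dx,dy,F-.113]
pr=lambda p,P:ptool(c,o,tr(p,P))
ring=lambda z,r:np.c_[r*np.cos(th),r*np.sin(th),np.full(721,z)]
def feats(p):
    a=pr(p,ring(.095,.03)); b=pr(p,ring(.03,.03)); g=pr(p,[[-.025,.006,.131],[-.025,-.006,.131]])
    return np.array([a[:,0].min(),a[:,0].max(),a[:,1].min(),b[:,1].min(),g[:,0].mean(),np.ptp(g[:,0]),g[:,1].mean()])
v=lambda x:(x+.5)/4-.5
ob=np.array([v(51)+250,v(519)+250,v(354)+150,v(267)+150,v(284)+250,113/4,v(440+522)+150])
for fix in (False,True):
    f=(lambda p:feats(p)-ob) if not fix else (lambda p:feats([p[0],p[1],p[2],0,0])-ob)
    q=least_squares(f,[.18,0,0,0,0],x_scale=[.01,.01,.01,5,5]); p=q.x if not fix else np.r_[q.x[:3],0,0]
    foot=Rof(o["tcp_rot"])@tr(p,[[0,0,0]])[0]+o["tool_pos"]
    print(p,q.fun.round(1),"foot",foot.round(4))
```

```text
vac [0.5244484  0.21027531 5.41946201] [-0.3  0.3  0.6  0.2 -0.8 -0.2  0.6 -0.2 -0.2 -0.2]
[ 1.78480133e-01  1.05553112e-03  9.78058173e-04 -4.13357293e+00
 -1.85206627e-01] [-1.5  1.5  1.5 -0.2 -0.   0.6 -1.2] foot [0.5236 0.2158 0.1602]
[ 0.18157222 -0.00211657  0.00100139  0.          0.        ] [-0.4  0.2  4.4 -4.9  0.2 -0.5 -0.8] foot [0.5244 0.2109 0.1568]
```

Run:
```python
from h import *
from plant import robot
c=robot.get_calibration("wrist");o=robot.observe()
th=np.linspace(0,2*np.pi,721)
def tr(p,P):
    F,dx,dy,t,r=p[:5]
    P=np.asarray(P,float); Q=np.c_[P[:,0],-P[:,1],-P[:,2]+.113]
    return Q@Rn.from_euler("xy",[r,t],degrees=True).as_matrix().T+[dx,dy,F-.113]
pr=lambda p,P:ptool(c,o,tr(p,P))
ring=lambda z,r:np.c_[r*np.cos(th),r*np.sin(th),np.full(721,z)]
def feats(p):
    a=pr(p,ring(.095,p[5])); b=pr(p,ring(.03,p[5])); g=pr(p,[[-.025,.006,.131],[-.025,-.006,.131]])
    return np.array([a[:,0].min(),a[:,0].max(),a[:,1].min(),b[:,1].min(),g[:,0].mean(),np.ptp(g[:,0]),g[:,1].mean()])
v=lambda x:(x+.5)/4-.5
ob=np.array([v(51)+250,v(519)+250,v(354)+150,v(253)+150,v(284)+250,113/4,v(440+522)+150])
for fix in (False,True):
    q=least_squares(lambda p:np.r_[feats(p if not fix else np.r_[p[:3],0,0,p[5]])-ob,(p[5]-.03)/.0005],[.18,0,0,0,0,.03],x_scale=[.01,.01,.01,5,5,.003]); p=q.x.copy()
    if fix: p[3:5]=0
    foot=Rof(o["tcp_rot"])@tr(p,[[0,0,0]])[0]+o["tool_pos"]
    print(p.round(4),q.fun.round(1),"foot",foot.round(4))
im=cv2.imread("pics/w10.png");
```

```text
[ 1.7730e-01  1.9000e-03  1.0000e-03 -2.4558e+00 -1.8330e-01  2.9500e-02] [-1.   1.   1.  -0.1 -0.   0.8 -0.8 -1.1] foot [0.524  0.2117 0.1612]
[ 0.1798 -0.0005  0.001   0.      0.      0.0298] [-0.7  0.5  2.9 -2.8  0.2 -0.1 -0.8 -0.4] foot [0.5245 0.2093 0.1586]
```

```bash
cat >> h.py <<'E'
VAC=np.array([.5247,.2100,5.42])
PF=np.array([.178,.0015,.0006,-1.7,0])
def foot_tool(p=PF):
    F,dx,dy,t,r=p
    return Rn.from_euler("xy",[r,t],degrees=True).as_matrix()@np.array([0,0,.113])+[dx,dy,F-.113]
def vpose(h,yaw,dxy=(0,0),corr=1.):
    "TCP pose with foot h above flange top over socket, tool yaw rel. vac"
    R0=Rof([180,0,VAC[2]+yaw]); R=R0@Rn.from_euler("y",-PF[3]*corr,degrees=True).as_matrix()
    return T(VAC,[dxy[0],dxy[1],.1+h])-R@foot_tool(), rpy(R)
E
python3 - <<'E'
from h import *
from plant import robot
for h,v,g in((.015,.1,15),(.003,.05,10),(-.009,.03,8)):
    p,e=vpose(h,-90); r=robot.line_to(p,vel=v,rotation=e,guard=g); o=st(robot,f"h{h} {r}"); print(o["torque"].round(2), (o["tool_pos"]-p).round(4))
    if r: break
cv2.imwrite("pics/w11.png",robot.grab_frame("wrist"));cv2.imwrite("pics/s11.png",robot.grab_frame("side"))
s=cv2.imread("pics/s11.png")[220:340,200:320];cv2.imwrite("pics/s11c.png",cv2.resize(s,None,fx=4,fy=4,interpolation=cv2.INTER_CUBIC))
E
```

```text
h0.015 False t 15.7 pos [0.5249 0.2135 0.2932] ax,off 0.1108 -0.0198 F [ 0.1  1.1 -2.1] w 0.011
[ 0.01  0.01 -0.01] [-0.      0.0001  0.0002]
h0.003 False t 16.09 pos [0.5248 0.2134 0.2806] ax,off 0.0998 -0.0138 F [ 0.1 -0.5 -2.3] w 0.0111
[0.07 0.02 0.01] [-0.0001 -0.0001 -0.0003]
h-0.009 False t 16.64 pos [0.5249 0.2135 0.2688] ax,off 0.0894 -0.0083 F [ 0.2  0.3 -2.2] w 0.0109
[0.07 0.02 0.  ] [-0.0001 -0.     -0.0001]
```

View pics/w11.png

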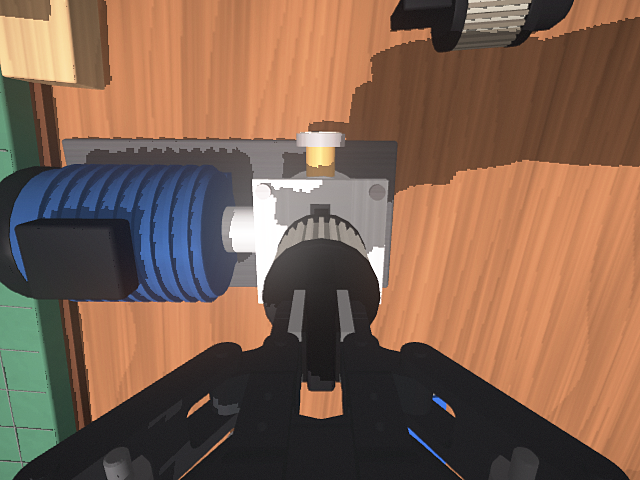

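View pics/s11c.png

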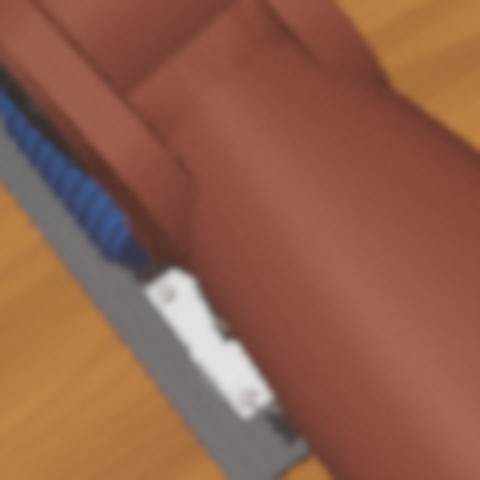

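Run:
```python
from h import *
from plant import robot
for h,v,g in((-.013,.03,10),(-.017,.03,15),(-.022,.03,18),(-.027,.03,20),(-.031,.02,20)):
    p,e=vpose(h,-90); r=robot.line_to(p,vel=v,rotation=e,guard=g); o=st(robot,f"h{h} {r}"); print(o["torque"].round(2), (o["tool_pos"]-p).round(4))
    if r: break
cv2.imwrite("pics/w12.png",robot.grab_frame("wrist"))
```

```text
h-0.013 False t 17.02 pos [0.5248 0.2135 0.2646] ax,off 0.0857 -0.0063 F [-0.1  0.5 -3.3] w 0.011
[ 0.05 -0.    0.02] [-0.0001 -0.     -0.0003]
h-0.017 False t 17.31 pos [0.5252 0.2135 0.2615] ax,off 0.0827 -0.0052 F [-0.1  0.3  3.2] w 0.0112
[-0.06  0.15 -0.02] [0.0002 0.     0.0006]
h-0.022 False t 17.62 pos [0.5252 0.2135 0.2563] ax,off 0.0782 -0.0027 F [-0.4 -0.9  6.3] w 0.0106
[-0.09  0.14  0.  ] [0.0002 0.     0.0004]
h-0.027 False t 17.94 pos [0.5253 0.2135 0.2517] ax,off 0.0741 -0.0006 F [-0.6 -0.6  9.5] w 0.0107
[-0.14  0.33 -0.  ] [0.0003 0.     0.0008]
h-0.031 False t 18.29 pos [0.5253 0.2135 0.2481] ax,off 0.0709 0.001 F [-2.2 -1.5 10.6] w 0.0111
[-0.24  0.54 -0.01] [0.0004 0.     0.0012]
```

View pics/w12.png

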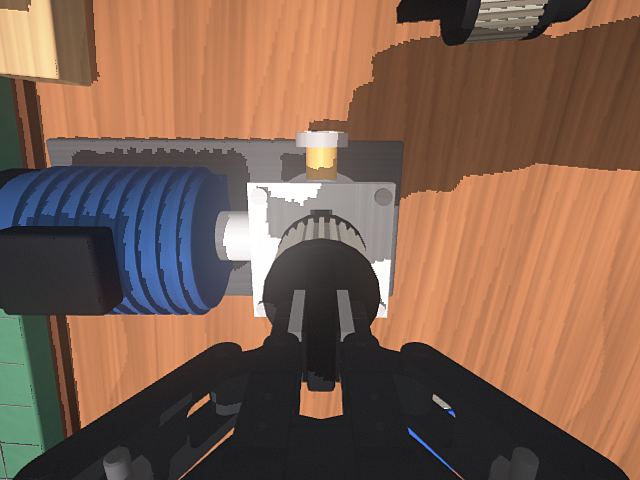

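Run:
```python
from h import *
from plant import robot
for h in(-.033,-.035,-.037):
    p,e=vpose(h,-90); r=robot.line_to(p,vel=.02,rotation=e,guard=25); robot.pause(.1); o=st(robot,f"h{h} {r}"); print(o["torque"].round(2), (o["tool_pos"]-p).round(4))
    if r or o["ft_force"][2]>20: break
```

```text
h-0.033 False t 18.69 pos [0.5255 0.2134 0.2474] ax,off 0.0702 0.0012 F [-3.6 -2.  17.1] w 0.0111
[-0.45  1.13 -0.03] [ 0.0005 -0.      0.0025]
h-0.035 False t 19.04 pos [0.5256 0.2134 0.2473] ax,off 0.07 0.0011 F [-9.1 -4.4 30.5] w 0.0109
[-0.83  2.35  0.02] [ 0.0006 -0.0001  0.0044]
```

Run:
```python
from h import *
from plant import robot
p,e=vpose(-.0325,-90); robot.line_to(p,vel=.02,rotation=e); st(robot,"back")
for y in (-100,-115,-130,-145,-160,-172):
    p,e=vpose(-.0325,y); t=robot.observe()["time"]; robot.move_pose(p,e); o=st(robot,f"yaw{y}"); print(o["torque"].round(2),o["tcp_rot"].round(1),o["q"][5].round(1),(o["tool_pos"]-p).round(4))
    if abs(o["torque"][2])>1.5 or np.linalg.norm(o["ft_force"])>40: break
cv2.imwrite("pics/w13.png",robot.grab_frame("wrist"))
```

```text
back t 19.32 pos [0.5254 0.2135 0.2474] ax,off 0.0703 0.0013 F [-2.8 -1.9 15.1] w 0.0108
yaw-100 t 19.61 pos [0.526  0.2136 0.2474] ax,off 0.0699 0.0007 F [-2.5  0.2 13.7] w 0.0109
[ 0.11  0.91 -0.06] [-179.9   -1.6  -94.6] -75.8 [0.0004 0.0003 0.002 ]
yaw-115 t 19.97 pos [0.5269 0.2136 0.2474] ax,off 0.0695 -0.0 F [-2.8  1.1 14.3] w 0.0109
[ 0.51  0.74 -0.07] [-179.9   -1.6 -109.6] -60.9 [0.0005 0.0005 0.002 ]
yaw-130 t 20.32 pos [0.5277 0.2131 0.2474] ax,off 0.0691 -0.0008 F [-1.4  1.6 13.1] w 0.0112
[ 0.74  0.57 -0.05] [-179.9   -1.5 -124.6] -46.1 [0.0006 0.0006 0.002 ]
yaw-145 t 20.68 pos [0.5284 0.2124 0.2474] ax,off 0.0688 -0.0014 F [-1.7  2.9 12.3] w 0.011
[ 0.74  0.29 -0.09] [-180.    -1.5 -139.6] -31.3 [0.0007 0.0006 0.0019]
yaw-160 t 21.04 pos [0.5289 0.2116 0.2473] ax,off 0.0685 -0.0018 F [-1.2  2.5 12.1] w 0.0107
[ 0.71  0.01 -0.09] [ 180.    -1.5 -154.6] -16.6 [0.0009 0.0007 0.0019]
yaw-172 t 21.36 pos [0.5291 0.2108 0.2474] ax,off 0.0684 -0.002 F [ 0.1  2.1 11.6] w 0.011
[ 0.7  -0.08 -0.03] [ 179.9   -1.5 -166.6] -4.8 [0.001  0.0006 0.002 ]
```

View pics/w13.png

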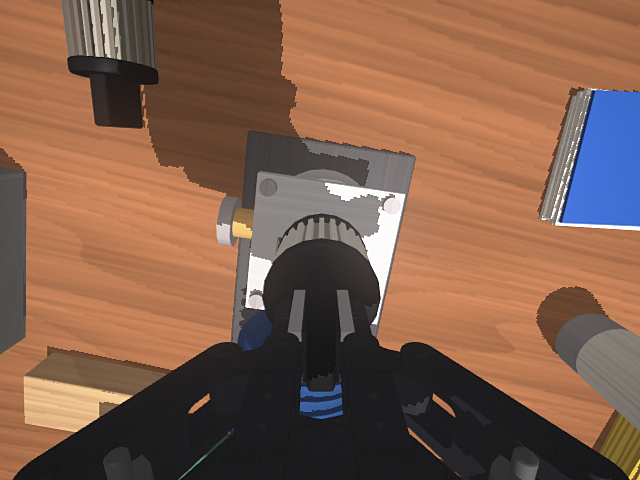

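Run:
```python
from h import *
from plant import robot
for y in (-177,-180,-182,-184,-186):
    p,e=vpose(-.0325,y); robot.move_pose(p,e); robot.pause(.1); o=st(robot,f"yaw{y}"); print(o["torque"].round(2),o["tcp_rot"].round(1),o["q"][5].round(2))
    if abs(o["torque"][2])>.6 or np.linalg.norm(o["ft_force"])>40: break
cv2.imwrite("pics/w14.png",robot.grab_frame("wrist"))
```

```text
yaw-177 t 21.76 pos [0.5292 0.2105 0.2474] ax,off 0.0684 -0.0021 F [ 0.2  2.6 11.5] w 0.0112
[ 0.73 -0.2  -0.07] [ 179.9   -1.5 -171.6] 0.08
yaw-180 t 22.11 pos [0.5292 0.2103 0.2474] ax,off 0.0684 -0.0021 F [ 0.1  2.5 12.1] w 0.0105
[ 0.73 -0.23 -0.  ] [ 179.9   -1.5 -174.6] 3.02
yaw-182 t 22.46 pos [0.5292 0.2102 0.2474] ax,off 0.0684 -0.0021 F [ 0.2  2.3 11.6] w 0.0107
[ 0.69 -0.25 -0.04] [ 179.9   -1.5 -176.6] 4.98
yaw-184 t 22.81 pos [0.5292 0.2099 0.2474] ax,off 0.0684 -0.0021 F [-0.2  0.9 11.6] w 0.0107
[ 0.4  -0.24  0.22] [ 179.9   -1.5 -178.6] 6.93
yaw-186 t 23.16 pos [0.5291 0.2099 0.2474] ax,off 0.0684 -0.002 F [-0.   1.3 12.2] w 0.011
[ 0.39 -0.23  0.99] [179.9  -1.5 179.5] 8.83
```

View pics/w14.png

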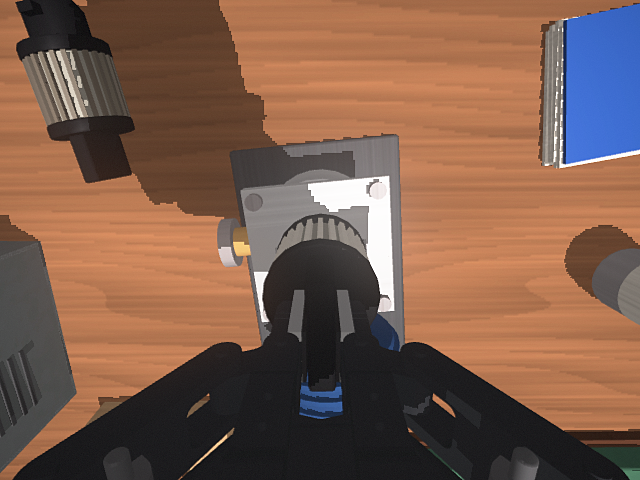

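Run:
```python
from h import *
from plant import robot
p,e=vpose(-.0325,-184.); robot.move_pose(p,e)
o=st(robot)
for dz in (.003,.005,.007,.0085,.0095,.0105):
    p2=p+[0,0,dz]; robot.line_to(p2,vel=.02,rotation=e,guard=25); robot.pause(.1); o=st(robot,f"dz{dz}"); print(o["torque"].round(2),o["tcp_rot"].round(2))
    if o["ft_force"][2]<-6: break
cv2.imwrite("pics/w15.png",robot.grab_frame("wrist"))
```

```text
t 23.46 pos [0.5292 0.2099 0.2474] ax,off 0.0684 -0.0021 F [ 0.6  1.  11.5] w 0.0108
dz0.003 t 23.86 pos [0.5291 0.2099 0.25  ] ax,off 0.0708 -0.0033 F [ 0.9  2.  10.1] w 0.0108
[ 0.38 -0.45  0.12] [ 179.94   -1.49 -178.56]
dz0.005 t 24.21 pos [0.5291 0.2099 0.2518] ax,off 0.0724 -0.0041 F [1.7 1.7 8.6] w 0.0115
[ 0.45 -0.55  0.09] [ 179.94   -1.5  -178.56]
dz0.007 t 24.56 pos [0.5291 0.2099 0.2536] ax,off 0.074 -0.0049 F [2.8 1.4 8.4] w 0.0103
[ 0.47 -0.7   0.07] [ 179.94   -1.52 -178.57]
dz0.0085 t 24.91 pos [0.5285 0.2097 0.2539] ax,off 0.0745 -0.0045 F [3.  3.6 0.2] w 0.0113
[ 0.96 -1.36  0.07] [ 179.96   -1.65 -178.57]
dz0.0095 t 25.26 pos [0.528  0.2096 0.2541] ax,off 0.0749 -0.0042 F [ 3.4  3.6 -4.7] w 0.011
[ 1.03 -1.37  0.04] [ 179.98   -1.76 -178.58]
dz0.0105 t 25.61 pos [0.5278 0.2096 0.2542] ax,off 0.0751 -0.004 F [ 5.9  3.  -8.8] w 0.0105
[ 1.1  -1.6   0.02] [ 179.99   -1.83 -178.58]
```

Run:
```python
from h import *
from plant import robot
p,e=vpose(-.0325,-184.)
robot.line_to(p+[0,0,.008],vel=.02,rotation=e); st(robot)
robot.set_gripper(.04); o=st(robot,"open"); 
cv2.imwrite("pics/w16.png",robot.grab_frame("wrist"))
robot.line_to(o["tool_pos"]+[0,0,.1],vel=.1,guard=15); st(robot,"up")
c=robot.get_calibration("wrist");o=robot.observe()
import pickle;pickle.dump((c,o),open("w17.pkl","wb"))
cv2.imwrite("pics/w17.png",robot.grab_frame("wrist"))
```

```text
t 25.93 pos [0.528  0.2097 0.254 ] ax,off 0.0748 -0.0041 F [0.5 3.1 5.5] w 0.0111
open t 26.32 pos [0.5279 0.2093 0.2531] ax,off 0.074 -0.0036 F [-0.2 -0.2 -0. ] w 0.0401
up t 27.52 pos [0.5277 0.2093 0.3523] ax,off 0.1617 -0.0501 F [ 0.1  1.2 -0.8] w 0.04
```

View pics/w16.png

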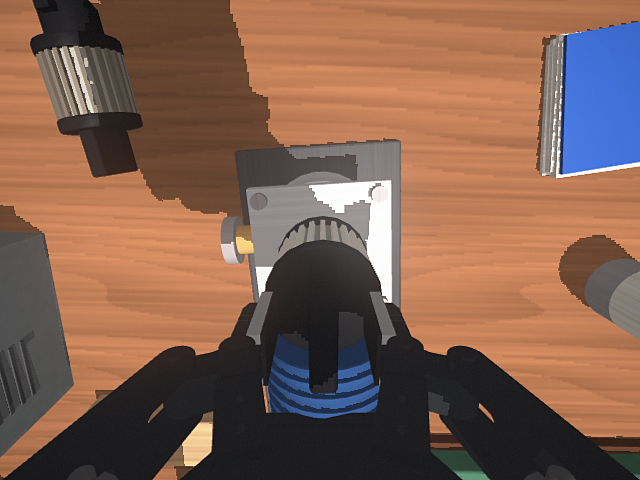

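View pics/w17.png

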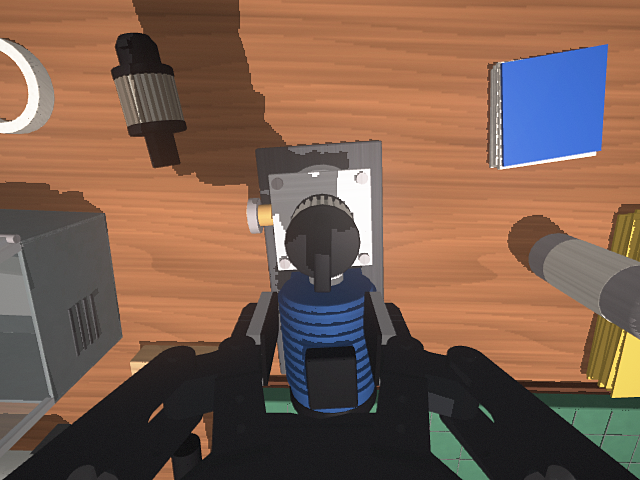

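Run:
```python
from h import *
from plant import robot
o=robot.observe()
robot.line_to([.45,.18,.42],vel=.2); 
q=robot.observe()["q"].copy(); q[0]=75; print(q)
robot.goto_joints(q); robot.pause(.3); st(robot)
for n in("side","top"): cv2.imwrite(f"pics/{n}18.png",robot.grab_frame(n))
s=cv2.imread("pics/side18.png");t=cv2.imread("pics/top18.png")
cv2.imwrite("pics/s18c.png",cv2.resize(s[170:350,185:335],None,fx=3.3,fy=3.3,interpolation=cv2.INTER_CUBIC))
cv2.imwrite("pics/t18c.png",cv2.resize(t[180:300,225:475],None,fx=3.2,fy=3.2,interpolation=cv2.INTER_CUBIC))
```

```text
[ 75.          -8.65206033   3.32981947 103.69131545   0.14895568
   4.81195398]
 t 30.52 pos [-0.0044  0.4851  0.4191] ax,off 0.4724 0.392 F [-1.  -0.3  0.4] w 0.04
```

View pics/side18.png

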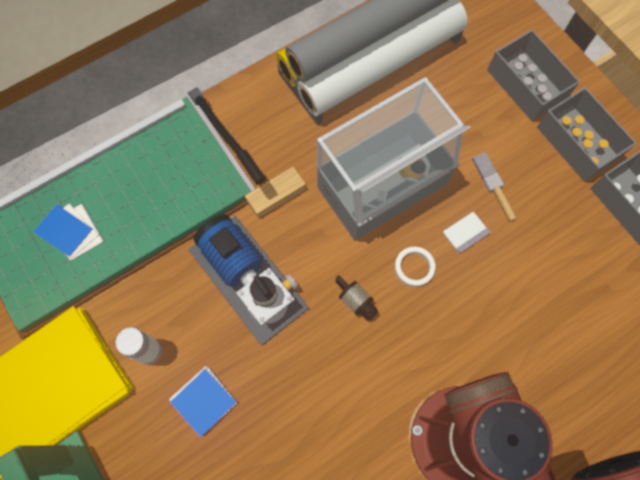

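View pics/s18c.png

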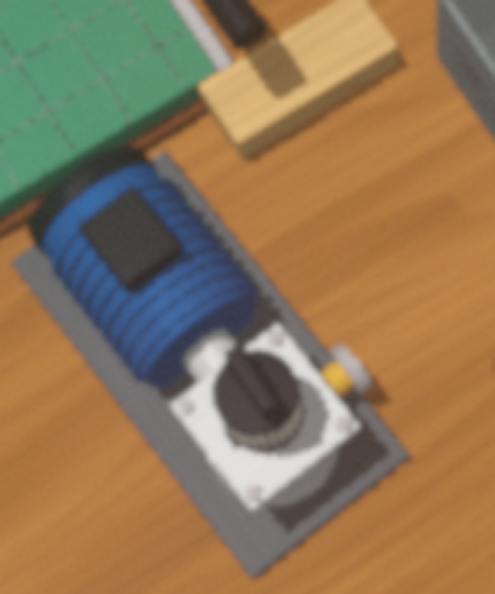

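View pics/t18c.png

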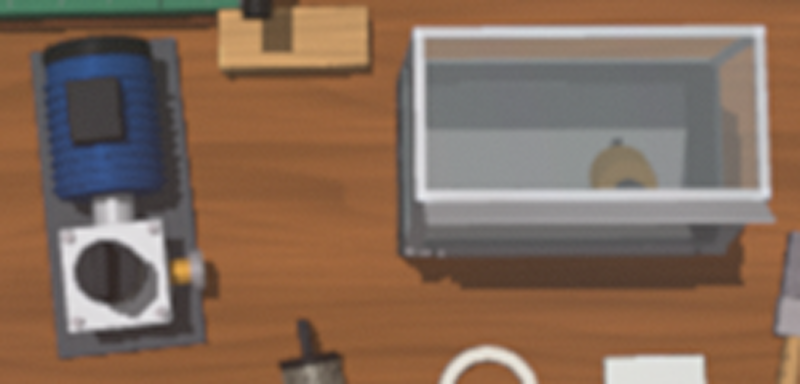

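Run:
```python
from h import *
from plant import robot
import pickle
th=np.linspace(0,2*np.pi,90)
def draw(im,c,x0,y0,w,h,k,fz,n):
    im=cv2.resize(im[y0:y0+h,x0:x0+w],None,fx=k,fy=k,interpolation=cv2.INTER_CUBIC)
    def pl(P,col):
        q=(proj(c,T(VAC,P))-[x0,y0]+.5)*k-.5
        cv2.polylines(im,[np.round(q*8).astype(int).reshape(-1,1,2)],True,col,1,cv2.LINE_AA,3)
    z=.1+fz
    for zz,r in((.095,.03),(.03,.03)): pl(np.c_[r*np.cos(th),r*np.sin(th),np.full(90,z+zz)],(0,0,255))
    pl([[.025,.006,z+.131],[.025,-.006,z+.131],[-.025,-.006,z+.131],[-.025,.006,z+.131]],(0,255,0))
    cv2.imwrite(n,im); return im
a=draw(cv2.imread("pics/side18.png"),robot.get_calibration("side"),225,255,80,75,6,-.023,"pics/o1.png")
b=draw(cv2.imread("pics/top18.png"),robot.get_calibration("top"),235,235,60,75,6,-.023,"pics/o2.png")
cv2.imwrite("pics/o12.png",np.hstack([a[:450],b[:450,:320]]))
c,o=pickle.load(open("w17.pkl","rb"))
draw(cv2.imread("pics/w17.png"),c,260,160,125,145,4,-.023,"pics/o3.png")
```

```text
(no output)
```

View pics/o12.png

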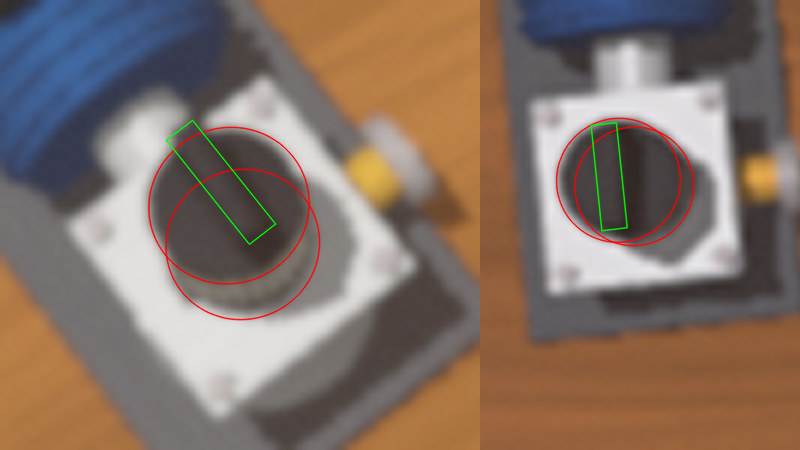

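View pics/o3.png

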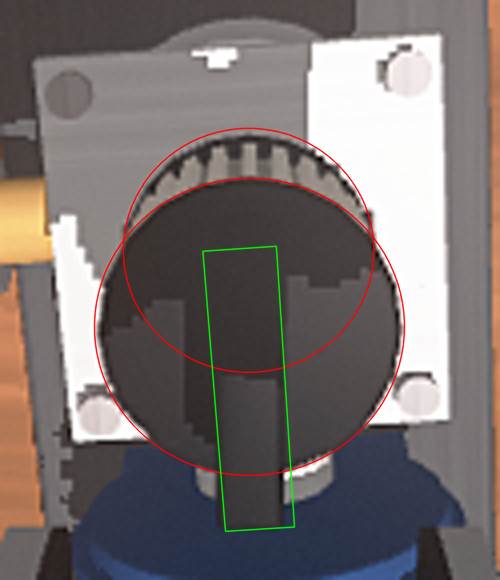

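Run:
```python
from h import *
a=cv2.imread("pics/top0.png");b=cv2.imread("pics/top18.png")
d=cv2.absdiff(a,b).max(2)>40
n,l,s,c=cv2.connectedComponentsWithStats(d.astype(np.uint8))
print([x.tolist() for x in s[1:] if x[4]>15])
from plant import robot
robot.job_done(); st(robot)
```

```text
[[371, 232, 17, 7, 91], [248, 254, 27, 26, 350], [290, 336, 350, 130, 14321], [318, 402, 42, 20, 500], [334, 422, 36, 10, 243], [344, 431, 34, 37, 392], [194, 437, 113, 43, 2383], [307, 436, 9, 17, 40], [324, 451, 40, 29, 880], [482, 458, 140, 22, 841], [123, 465, 23, 15, 245]]
the job is handed in; nothing more can be done
the job is handed in; nothing more can be done
```

The filter is out of the case and locked upright on the vacuum unit. The job was handed in after about 31 s, and no verdict was reported.

**What I did:**
- **Flap:** I hooked it open by its lip, kept it open with the fingers and then the hand while reaching in, and gripped the filter. I drew the filter out along its axis, and the flap closed by itself.
- **Fitting:** I lined the lugs up with the slots and pushed the filter down until its body met the flange, at about 33 N. I then turned it clockwise until the stop resisted, at about 93° by my frame. It rose about 6.5 mm (7 mm nominal) and its lugs caught, resisting further lifting, so I released it and moved the arm clear.

**Last checks:**
- **Filter position:** The model overlay in the side, top and wrist pictures matches an upright filter at the catch height, to within 1–2 mm. The lower rim in the wrist picture was about 2 px off.
- **Rest of the bench:** Comparing the before and after top pictures shows changes only at the filter's old bay, the socket and the arm. The flap is shut, and the silencer and bystanders are unmoved.

**What disagreed or failed:**
- One 20 N guard stop tripped at the start of the withdrawal. The force dropped straight back, and the retry ran cleanly.
- In the hand, the filter looked tilted by 2–4°. I corrected 1.7° of that before inserting it.

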